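# Fit the matching covers on two sloping housings

## Task

Two open aluminium housings sit on sloping stands, and three aluminium covers lie about, one of them in the black tray. Fit each housing with the cover that matches its shape and press it fully home, so that both spring roller catches snap over it and the plate sits flush on the rim; either way round is fine. Leave the odd cover that fits neither, the solder spool and the screw dish where they are.

Things in the scene. Friction and masses are not known exactly. Their poses are not given: they have to be found in the camera images.
- long_cover: plain aluminium cover, plate 54 (x) by 100 (y) x 3 mm, 0.1 kg. Origin: centre of the plate's underside, z out of its top. It lies on a skirt 12 mm deep below the plate, tapering from 6.5 mm inside the edge to 8 mm at its tip. On top, in the middle, a grip rib: 36 mm along x, 12 mm wide along y, from 3 to 29 mm above the origin. It lies in the black tray.
- square_cover: plain aluminium cover, plate 72 by 72 x 3 mm, 0.1 kg. Origin: centre of the plate's underside, z out of its top. It lies on a skirt 12 mm deep below the plate, tapering from 6.5 mm inside the edge to 8 mm at its tip. On top, in the middle, a grip rib: 36 mm along x, 12 mm wide along y, from 3 to 29 mm above the origin. It lies on the bench on the left or the right.
- spare_cover: plain aluminium cover, plate 72 (x) by 100 (y) x 3 mm, 0.1 kg. Origin: centre of the plate's underside, z out of its top. It lies on a skirt 12 mm deep below the plate, tapering from 6.5 mm inside the edge to 8 mm at its tip. On top, in the middle, a grip rib: 36 mm along x, 12 mm wide along y, from 3 to 29 mm above the origin. It fits neither housing and stays where it lies on the bench.
- long_mouth (a point): centre of the mouth, in the rim plane, of the open aluminium housing with 54 (x) by 100 (y) mm rim, 32 mm deep, walls 5 mm, fixed on a sloping stand. z points out, 25 deg from vertical towards the robot's side; x runs up the slope, y level. Mouth about 64 mm above the bench. Fully home, the cover's origin is at this point and the z axes agree. It takes the long cover, rib along x.
- square_mouth (a point): centre of the mouth, in the rim plane, of the open aluminium housing with 72 by 72 mm rim, 32 mm deep, walls 5 mm, fixed on a sloping stand. z points out, 25 deg from vertical towards the robot's side; x runs up the slope, y level. Mouth about 64 mm above the bench. Fully home, the cover's origin is at this point and the z axes agree. It takes the square cover, which fits at any quarter turn.
- long_catch (a point): upper of the two spring roller catches, at the middle of the long housing's upper and lower (x) rim edges; centre of its roller (7 mm thick, 30 mm along y), 6 mm above the rim. Rollers overhang the edge 2 mm and yield outwards. A cover laid in rests on both, plate 8 to 9 mm above the rim, skirt tip just inside; some 5 to 12 N straight in snaps it home (one edge may go first).
- square_catch (a point): upper of the two spring roller catches, at the middle of the square housing's upper and lower (x) rim edges; centre of its roller (7 mm thick, 30 mm along y), 6 mm above the rim. Rollers overhang the edge 2 mm and yield outwards. A cover laid in rests on both, plate 8 to 9 mm above the rim, skirt tip just inside; some 5 to 12 N straight in snaps it home (one edge may go first).
- kit_tray: black antistatic tray, 150 (x) by 200 (y) by 45 mm high, fixed to the bench; origin under its centre. Its inside is about 105 by 145 mm, with the floor 6 to 11 mm above the bench, so the fingers should not be opened wide inside it (about 40 mm is plenty).
- solder_spool: solder spool standing between the stands, 60 mm across, 50 mm high, loose; origin under its centre. Leave it.
- screw_dish: round steel dish of screws, 73 mm across, 23 mm high, loose, left of the stands; origin under its centre. Leave it.
Mind the look-alikes: they are no part of the job. Leave any purple or yellow look-alike of the long_cover alone.

How it is judged:
By the outcome, as a careful person would: the job done as asked, in the order asked, and still so for the second after the job is handed in, with the robot touching nothing.
It also fails if it takes over 64 s, if anything falls off the work surface, if the arm or the gripper's body presses on something with over 40 N, if the wrist force passes 120 N, or if a joint passes its speed limit or range.

## Robot

A 6-joint arm with a two-finger parallel gripper is mounted at the origin on a cart in front of the work surface, level with it; the furniture and walls round the work are solid. World frame = base frame: x ahead of the robot, y to its left, z up, the work surface at z = 0. Lengths are in mm, angles in rad, forces in N, time in s.
With the tool pointing down it reaches from about 275 to 750 mm from the base axis. Payload 10.2 kg.
Tool frame: the origin (TCP) lies midway between the tips of the shut fingers; the grasp point (between the pads) lies 19 mm behind it; z points along the fingers, y is the line along which they close (so a half turn about z gives the same grasp; the last joint's range is limited). The gripper opens to 85 mm and grips with 20 to 120 N. Pads are 22 mm wide; open, the fingers measure 114 mm over their backs; the gripper's body (76 mm by 85 mm) begins 54 mm behind the grasp point. The pads swing forward as they close: fully open they stand 13 mm farther back than shut.
Start: joints at [0.909, 0.313, 1.498, -0, 1.331, -0.223], TCP at [223.061, 475.263, 231.294] pointing down, gripper open.
Joint ranges: [-2.94, 2.94], [-0.97, 2.17], [0.19, 2.56], [-1.23, 4.37], [0.02, 3.11], [-2.88, 2.88]. Speed limits (rad/s): [2.39, 2.39, 3.01, 3.14, 3.14, 3.14].

## Interface

Orientations are given as a unit quaternion [w, x, y, z].
In Python, from rig import sense, capture, finish_job, find_in, place_of gives the robot as it stands. The module is installed in compiled form; this text tells all that it offers.
- The arm moves only by the shell command python3 -m jog 'ROWS' [FORCE]. ROWS is JSON, a list of rows, each an object of numbers: "tx", "ty", "tz": the shift along the tool's x, y, z in mm; "ax", "ay", "az": the turn, a rotation vector about the tool's x, y, z in rad; "jaw": the closure, from -1 (fully open) to 1 (shut), so that 0 is half open. In form: [{"tx": .., "ty": .., "tz": .., "ax": .., "ay": .., "az": .., "jaw": ..}, ...]. A call has 1 to 5 rows; each row shifts and turns the commanded pose from where the row before left it, along the tool's axes as they then stand; what a row does not reach is not made up. A row lasts 1/8 s, in which the tool goes at most 62.5 mm and 10.7 degrees, less where a joint would pass 70% of its speed; a pose out of reach is approached as far as the arm can. A call with a gripper value outside its range is refused whole. The fingers move at their own pace and stop on an object; FORCE is the grip in N (left out, the last holds). Time passes only in rows, so rows that do not move let the fingers close. It gives the time, the measured TCP pose, the force, the opening and the grip force at its end, in the units of the state.
- sense(): the state, without advancing time (a new reading comes with each control period).
- capture(name): name is "scene" or "side" or "wrist"; returns a dict with "color" (420x560x3 uint8, red, green, blue), "depth" (420x560 float32, mm along the optical axis (not along the pixel's ray), 0 where there is no reading), "fx", "fy", "cx", "cy" (pixels), "camera_from_world" (4x4, takes a point from world to camera coordinates); the wrist camera has in their place "mount" (4x4, takes a point from camera to tool coordinates, whose origin is the TCP and whose axes are the flange's). Camera axes: x right, y up, looking along -z (the intrinsics and any distortion apply to the point x, -y, -z); pixel columns grow to the right and rows downward; lengths in mm; the calibration is good to about 2 mm. A picture is of the moment at which its call begins: read the wrist's pose just before it.
- finish_job(): hands the job in; it is judged then, once.
Trained networks look in the newest picture that a camera, given by its name, has taken for a name from the list of things; names that differ only in an ending like _2 or _b are one class to them, and where a whole thing is asked for, a point or a joint stands for the part that bears it (a point fixed in the world has none). Each returns a list of dicts, best first, with "conf" (0 to 1); they miss things now and then, are a little off and sometimes report something else, mostly with a low value. They report only what shows in the picture. A call takes as long as a camera call. They do not tell look-alikes from the thing itself.
- find_in(query, camera): "centre" ([column, row] in pixels, amid what is visible of it).
- place_of(query, camera): "centre" ([column, row] in pixels: a listed point, or the origin of a listed thing).
The state is a dict: "time_s": time; "joints": joint angles; "dq": joint speeds; "tau": joint torques, N m; "eef_pos": TCP position; "ee_rot": TCP orientation; "force": force on the tool from outside, world axes, zero at the start; "wrist_torque": the same for the moment, N m; "grip_width": opening from 0.0 (shut) to 1.0 (fully open); "grip_force": force on a finger pad.
Only numpy, scipy, OpenCV 4.12 (cv2) and the standard library are available. Lean on these libraries where they do the work, as an engineer would, in place of code of your own. Each camera call takes 0.05 s, during which the arm holds its last target. There are 200 camera calls.

## Working session

There is one attempt and no reset: what is moved stays moved. The work goes in short steps, Python scripts to look and compute and a shell command to move; the robot and the scene stay as the last step left them, time stands still between calls to the robot, and variables do not carry over. Pictures are saved under pics/ and viewed, at most 10 in all, crops included, and the job is handed in when it is done.

```bash
mkdir -p pics
cat > h.py <<'E'
import numpy as np, cv2
from rig import sense, capture, finish_job, find_in, place_of
from scipy.spatial.transform import Rotation as R
def rot(s): q=s["ee_rot"]; return R.from_quat([q[1],q[2],q[3],q[0]]).as_matrix()
def w_from_c(c,s=None):
    if "camera_from_world" in c: return np.linalg.inv(np.array(c["camera_from_world"]))
    T=np.eye(4); T[:3,:3]=rot(s); T[:3,3]=s["eef_pos"]; return T@np.array(c["mount"])
def cloud(c,T):
    d=c["depth"]; v,u=np.mgrid[:d.shape[0],:d.shape[1]]
    P=np.stack([(u-c["cx"])/c["fx"]*d,-(v-c["cy"])/c["fy"]*d,-d],-1)
    W=P@T[:3,:3].T+T[:3,3]; W[d<=0]=np.nan; return W
def save(n,img): cv2.imwrite("pics/"+n,cv2.cvtColor(np.ascontiguousarray(img),cv2.COLOR_RGB2BGR))
E
python3 - <<'E'
from h import *
s=sense(); print(s)
ims=[]
for n in ["scene","side"]:
    c=capture(n); print([k for k in c if k not in("color","depth")],c["fx"],c["cx"]); save(n+"0.png",c["color"])
    W=cloud(c,w_from_c(c))
    for q in ["long_cover","square_cover","spare_cover","long_mouth","square_mouth","long_catch","square_catch","kit_tray","solder_spool","screw_dish"]:
        for r in place_of(q,n)[:3]:
            u,v=np.round(r["centre"]).astype(int)
            print(n,q,round(r["conf"],2),u,v,np.round(W[v,u]) if 0<=u<560 and 0<=v<420 else None)
E
```

```text
{'time_s': 0.0, 'joints': array([ 9.08578820e-01,  3.13483283e-01,  1.49844603e+00, -9.49660966e-06,
        1.33097905e+00, -2.23394970e-01]), 'dq': array([ 3.35658283e-04, -7.08628216e-04, -5.22270257e-04, -1.49661214e-03,
        2.11609321e-03, -9.61503924e-05]), 'tau': array([ 4.02535661e-04, -4.12267256e+01, -2.59742761e+01, -1.37081743e-04,
        4.16475465e-03,  2.92206562e-05]), 'eef_pos': array([222.90897923, 475.04653039, 230.71467076]), 'ee_rot': array([-2.77708406e-04,  2.17653893e-01,  9.76025794e-01, -5.96382170e-04]), 'force': array([ 0.58562302, -0.0825911 , -0.28735142]), 'wrist_torque': array([0.02224092, 0.01163209, 0.01421397]), 'grip_force': 0.0, 'grip_width': 0.9987652058302795}
['fx', 'fy', 'cx', 'cy', 'camera_from_world'] 394.0275238062292 283.27272437227765
scene long_cover 0.96 280 261 [455.  40.  20.]
scene long_cover 0.69 200 214 [417. 361.  15.]
scene long_cover 0.52 205 176 [551. 524.  16.]
scene square_cover 0.8 347 331 [ 408. -227.   30.]
scene spare_cover 0.58 236 231 [444. 216.  21.]
scene long_mouth 0.59 382 254 [ 658. -144.   40.]
scene long_mou
[... 461 characters left out ...]
ld'] 496.93013446923675 286.3315438117533
side long_cover 0.73 270 254 [461.  41.  30.]
side long_cover 0.61 248 182 [557. 514.  17.]
side long_cover 0.6 225 206 [437. 350.  21.]
side square_cover 0.62 304 336 [ 428. -234.   14.]
side spare_cover 0.59 239 230 [434. 202.  17.]
side spare_cover 0.55 315 208 [644. 197.  51.]
side long_mouth 0.6 388 275 [ 661. -140.   39.]
side square_mouth 0.57 316 205 [646. 196.  60.]
side long_catch 0.91 398 260 [ 667. -159.   86.]
side square_catch 0.63 325 202 [661. 174.  76.]
side kit_tray 0.78 273 265 [455.   6.  21.]
side solder_spool 0.72 357 261 [652. -25.  11.]
side screw_dish 0.81 269 199 [575. 369.  16.]
side screw_dish 0.27 270 259 [457.  32.  22.]
```

View pics/scene0.png

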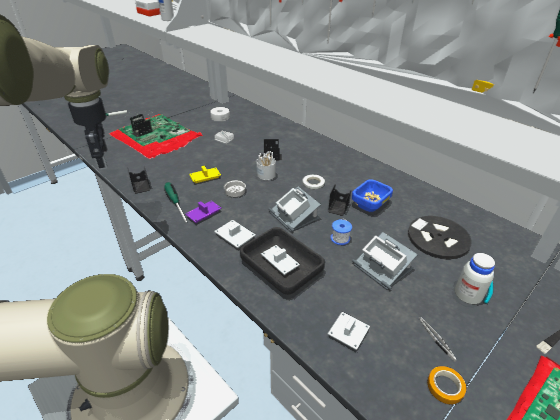

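Run:
```python
from h import *
# close crop of the tray in scene, twice
c=capture("scene"); im=c["color"]
a=cv2.resize(im[215:315,210:345],None,fx=5,fy=5,interpolation=cv2.INTER_CUBIC); save("tray_crop.png",a)
s=sense(); c=capture("wrist"); print(np.round(c["mount"],3),c["fx"],c["fy"],c["cx"],c["cy"])
```

```text
[[ 1.00000e-03  9.44000e-01  3.29000e-01  8.47270e+01]
 [ 1.00000e+00 -1.00000e-03 -0.00000e+00 -2.16000e-01]
 [-0.00000e+00  3.29000e-01 -9.44000e-01 -1.41946e+02]
 [ 0.00000e+00  0.00000e+00  0.00000e+00  1.00000e+00]] 338.4096241322106 338.4096241322106 277.5942433138351 208.1751451242143
```

View pics/tray_crop.png

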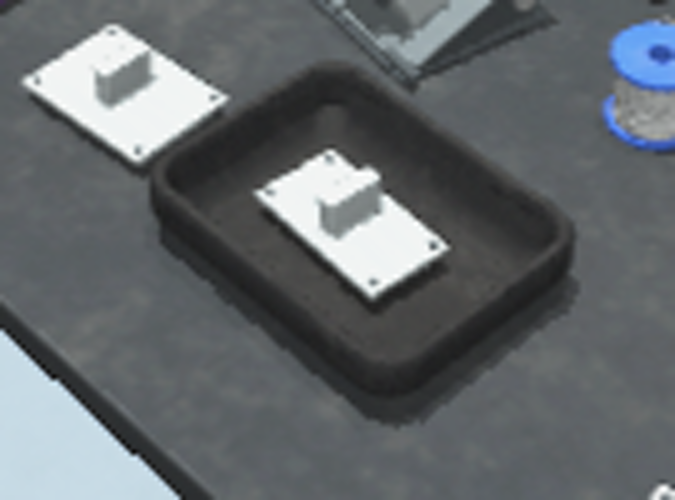

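The scene picture shows these candidates for the long cover:
- white cover in the tray, (280,261)
- purple, (203,211)
- yellow, (205,175)
- white spare, (236,233)
- white square cover, (349,331)

The crop confirms that the white cover in the tray is the narrow one, so I choose that. Next I get rough poses from the fixed cameras.

```bash
cat >> h.py <<'E'
def plate(c,W,guess,rad=70,zr=(8,60),thr=150):
    """white plate near guess xy: plane fit + rectangle -> origin (underside), axes, size"""
    im=c["color"].astype(int); m=(im.min(-1)>thr)&(np.ptp(im,axis=-1)<30)
    m&=(np.hypot(W[...,0]-guess[0],W[...,1]-guess[1])<rad)&(W[...,2]>zr[0])&(W[...,2]<zr[1])
    P=W[m]
    z0=np.median(P[:,2]); Q=P[abs(P[:,2]-z0)<6]
    for _ in range(8):
        co=np.linalg.lstsq(np.c_[Q[:,:2],np.ones(len(Q))],Q[:,2],rcond=None)[0]
        r=P[:,2]-P[:,:2]@co[:2]-co[2]; Q=P[abs(r)<2.5]
    n=np.array([-co[0],-co[1],1]); n/=np.linalg.norm(n)
    (cx,cy),(w,h),a=cv2.minAreaRect(Q[:,:2].astype(np.float32))
    return dict(c=(round(cx,1),round(cy,1),round(float(co@[cx,cy,1]),1)),wh=(round(w,1),round(h,1)),ang=round(a,1),n=np.round(n,3),N=len(Q),
      rib=np.round(P[(r>20)].mean(0),1) if (r>20).sum()>5 else None)
E
python3 - <<'E'
from h import *
for n in ["scene","side"]:
    c=capture(n);W=cloud(c,w_from_c(c))
    for nm,g in [("long",(455,35)),("square",(410,-230)),("spare",(440,210))]: print(n,nm,plate(c,W,g))
E
```

```text
scene long {'c': (460.5, 47.4, 20.2), 'wh': (102.6, 56.1), 'ang': 86.2, 'n': array([0.002, 0.023, 1.   ]), 'N': 382, 'rib': array([459.2,  47.5,  45.6])}
scene square {'c': (424.0, -221.3, 14.7), 'wh': (73.8, 71.8), 'ang': 12.5, 'n': array([0.005, 0.002, 1.   ]), 'N': 690, 'rib': array([ 422.8, -221.6,   40.2])}
scene spare {'c': (440.6, 220.1, 14.5), 'wh': (72.8, 104.4), 'ang': 4.6, 'n': array([0.003, 0.008, 1.   ]), 'N': 424, 'rib': array([440.4, 219.1,  40. ])}
side long {'c': (461.6, 45.3, 20.8), 'wh': (103.0, 53.8), 'ang': 85.6, 'n': array([-0.012,  0.017,  1.   ]), 'N': 325, 'rib': array([460.7,  45. ,  45.8])}
side square {'c': (424.7, -222.3, 15.1), 'wh': (73.6, 73.7), 'ang': 13.0, 'n': array([-0.002, -0.001,  1.   ]), 'N': 721, 'rib': array([ 423. , -223.9,   40.8])}
side spare {'c': (441.4, 228.7, 15.3), 'wh': (73.2, 80.5), 'ang': 2.1, 'n': array([-0.005,  0.006,  1.   ]), 'N': 225, 'rib': array([441.9, 216.4,  40.3])}
```

```bash
python3 -m jog '[{"tx":-44,"ty":-33},{"tx":-44,"ty":-33},{"tx":-44,"ty":-33},{"tx":-44,"ty":-33,"tz":10},{"tx":-44,"ty":-33,"tz":10}]'; python3 -m jog '[{"tx":-44,"ty":-33,"tz":15},{"tx":-44,"ty":-33,"tz":15},{"tx":-44,"ty":-33,"tz":15},{"tx":-44,"ty":-33,"tz":15},{}]'
```

```text
schema error: expected keys tx, ty, tz, ax, ay, az, jaw
schema error: expected keys tx, ty, tz, ax, ay, az, jaw
```

```bash
python3 -m jog '[{"tx":-44,"ty":-33,"tz":0,"ax":0,"ay":0,"az":0,"jaw":0},{"tx":-44,"ty":-33,"tz":0,"ax":0,"ay":0,"az":0,"jaw":0},{"tx":-44,"ty":-33,"tz":0,"ax":0,"ay":0,"az":0,"jaw":0},{"tx":-44,"ty":-33,"tz":10,"ax":0,"ay":0,"az":0,"jaw":0},{"tx":-44,"ty":-33,"tz":10,"ax":0,"ay":0,"az":0,"jaw":0.06}]'; python3 -m jog '[{"tx":-44,"ty":-33,"tz":15,"ax":0,"ay":0,"az":0,"jaw":0.06},{"tx":-44,"ty":-33,"tz":15,"ax":0,"ay":0,"az":0,"jaw":0.06},{"tx":-44,"ty":-33,"tz":15,"ax":0,"ay":0,"az":0,"jaw":0.06},{"tx":-44,"ty":-33,"tz":15,"ax":0,"ay":0,"az":-0.185,"jaw":0.06},{"tx":0,"ty":0,"tz":0,"ax":0,"ay":0,"az":-0.185,"jaw":0.06}]'
python3 - <<'E'
from h import *
s=sense(); c=capture("wrist"); W=cloud(c,w_from_c(c,s)); save("w1.png",c["color"])
p=plate(c,W,(461,46.5)); print(s["time_s"],s["eef_pos"],rot(s).round(3).tolist(),s["grip_width"]); print(p)
E
```

```text
time_s: 1.92
eef_pos: [352.8, 230.9, 211.3]
ee_rot: [0.0, 0.218, 0.976, 0.0]
force: [0.5, 1.0, 0.1]
grip_width: 0.471
grip_force: 0.0
time_s: 2.55
eef_pos: [455.0, 38.0, 151.1]
ee_rot: [-0.001, 0.038, 0.999, -0.0]
force: [-0.7, 0.7, 0.3]
grip_width: 0.47
grip_force: 0.0
2.55 [454.98759076  38.0034676  151.0809056 ] [[-0.997, 0.076, -0.001], [0.076, 0.997, -0.0], [0.001, -0.0, -1.0]] 0.46979273840851205
{'c': (463.3, 48.1, 19.8), 'wh': (99.7, 54.7), 'ang': 85.5, 'n': array([-0.013,  0.021,  1.   ]), 'N': 3022, 'rib': array([454.8,  52.8,  45.7])}
```

```bash
python3 -m jog '[{"tx":-6.3,"ty":9.8,"tz":40,"ax":0,"ay":0,"az":0,"jaw":0.06},{"tx":0,"ty":0,"tz":45,"ax":0,"ay":0,"az":0,"jaw":0.06},{"tx":0,"ty":0,"tz":43,"ax":0,"ay":0,"az":0,"jaw":0.06},{"tx":0,"ty":0,"tz":0,"ax":0,"ay":0,"az":0,"jaw":0.06},{"tx":0,"ty":0,"tz":0,"ax":0,"ay":0,"az":0,"jaw":1}]' 60; python3 -m jog '[{"tx":0,"ty":0,"tz":0,"ax":0,"ay":0,"az":0,"jaw":1},{"tx":0,"ty":0,"tz":0,"ax":0,"ay":0,"az":0,"jaw":1},{"tx":0,"ty":0,"tz":0,"ax":0,"ay":0,"az":0,"jaw":1}]' 60
```

```text
time_s: 3.22
eef_pos: [461.8, 50.1, 25.5]
ee_rot: [0.001, 0.039, 0.999, -0.0]
force: [-0.1, 0.0, 0.6]
grip_width: 0.275
grip_force: 0.0
time_s: 3.6
eef_pos: [462.1, 50.0, 25.8]
ee_rot: [0.001, 0.039, 0.999, -0.0]
force: [-1.1, 1.4, 7.0]
grip_width: 0.124
grip_force: 61.7
```

Run:
```python
from h import *
for n in ["scene","side"]:
    c=capture(n);W=cloud(c,w_from_c(c)); im=c["color"]
    for nm,g in [("long",(660,-142)),("square",(648,195))]:
        m=(np.hypot(W[...,0]-g[0],W[...,1]-g[1])<85)&(W[...,2]>30)&(W[...,2]<110)
        v,u=np.nonzero(m); print(n,nm,u.min(),u.max(),v.min(),v.max(),m.sum())
    save(n+"_h.png",np.hstack([cv2.resize(im[175:245,260:340] if n=="scene" else im[175:245,275:355],(400,350),interpolation=2),cv2.resize(im[220:290,345:425] if n=="scene" else im[235:305,350:430],(400,350),interpolation=2)]))
```

```text
scene long 363 415 232 274 1285
scene square 295 316 194 218 296
side long 366 429 252 299 1856
side square 297 342 197 229 953
```

View pics/scene_h.png

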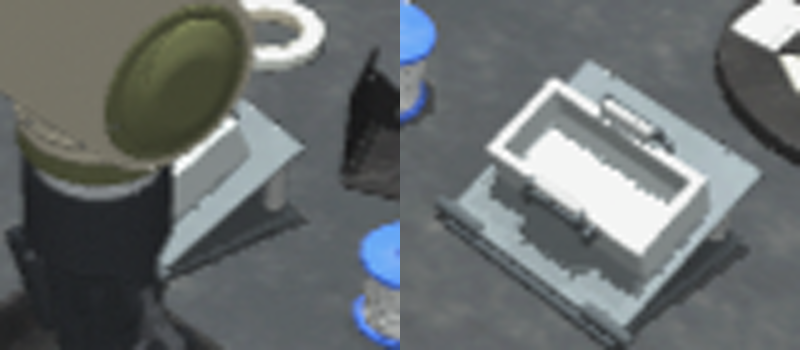

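The right half shows the long housing's rim around scene pixel (385,255), with a catch in the middle of each long edge. The arm hides the square housing. The cover is gripped, so I lift it and fit the housing pose.

```bash
python3 -m jog '[{"tx":0,"ty":0,"tz":-20,"ax":0,"ay":0,"az":0,"jaw":1},{"tx":0,"ty":0,"tz":-50,"ax":0,"ay":0,"az":0,"jaw":1},{"tx":0,"ty":0,"tz":-50,"ax":0,"ay":0,"az":0,"jaw":1},{"tx":0,"ty":0,"tz":-50,"ax":0,"ay":0,"az":0,"jaw":1},{"tx":0,"ty":0,"tz":0,"ax":0,"ay":0,"az":0,"jaw":1}]' 60
cat >> h.py <<'E'
from scipy.optimize import differential_evolution
def mframe(yaw,tilt=25):
    a=np.radians(yaw); t=np.radians(tilt)
    h=np.array([np.cos(a),np.sin(a),0]); x=h*np.cos(t)+np.array([0,0,np.sin(t)])
    z=-h*np.sin(t)+np.array([0,0,np.cos(t)]); return np.stack([x,np.cross(z,x),z],1)
def fitmouth(P,hx,hy,g,dx=25,yaws=(-60,60),bright=None):
    """P Nx3 points near; rim ring half sizes hx,hy. returns yaw,centre"""
    P=P[np.linalg.norm(P-g,axis=1)<95]
    def sc(p):
        L=(P-np.array(p[1:4]))@mframe(p[0]); x,y,z=abs(L[:,0]),abs(L[:,1]),L[:,2]
        sd=np.maximum(x-hx,y-hy); 
        ring=np.exp(-(z/1.5)**2)
        din=np.clip((sd+5)/1.0,-8,8); dout=np.clip(-sd/1.0,-8,8)
        inr=1/(1+np.exp(-din))/(1+np.exp(-dout))
        inside=1/(1+np.exp(din))
        return -(ring*inr).sum()+0.7*(ring*inside).sum()+0.5*(ring*(sd>2)*(sd<12)*(z>-3)).sum()+0.3*((z>2)&(sd<-1)).sum()
    r=differential_evolution(sc,[yaws,(g[0]-dx,g[0]+dx),(g[1]-dx,g[1]+dx),(g[2]-8,g[2]+8)],seed=1,popsize=25,maxiter=300,tol=1e-5)
    return r.x.round(2),round(r.fun,1),len(P)
E
python3 - <<'E'
from h import *
Ps=[]
for n in ["scene","side"]:
    c=capture(n);T=w_from_c(c);W=cloud(c,T)
    for q in ["long_mouth","square_mouth"]:
        for r in place_of(q,n)[:2]:
            u,v=r["centre"]; d=T[:3,:3]@np.array([(u-c["cx"])/c["fx"],-(v-c["cy"])/c["fy"],-1]); k=(64-T[2,3])/d[2]; print(n,q,round(r["conf"],2),(T[:3,3]+k*d).round(0))
    m=W[...,2]>35; P=W[m]; Ps.append(P)
    print(n,fitmouth(P,27,50,np.array([650,-143,64])))
    save(n+"_lift.png",c["color"])
print(fitmouth(np.vstack(Ps),27,50,np.array([650,-143,64])))
print(sense()["grip_width"],sense()["grip_force"])
E
```

```text
time_s: 4.32
eef_pos: [462.6, 49.9, 198.2]
ee_rot: [0.004, 0.039, 0.999, -0.0]
force: [-0.3, 1.3, -1.5]
grip_width: 0.127
grip_force: 60.6
scene long_mouth 0.67 [ 645. -153.   64.]
scene square_mouth 0.69 [626. 172.  64.]
scene square_mouth 0.5 [ 639. -144.   64.]
scene (array([  -4.31,  644.33, -154.69,   64.48]), np.float64(-45.9), 1226)
side long_mouth 0.64 [ 645. -159.   64.]
side square_mouth 0.82 [633. 161.  64.]
side square_mouth 0.7 [680. 206.  64.]
side (array([  -3.97,  645.62, -155.7 ,   64.29]), np.float64(-72.4), 1789)
(array([  -4.34,  644.68, -155.16,   63.99]), np.float64(-109.4), 3015)
0.12273844278968654 60.52734732627869
```

```bash
python3 -m jog '[{"tx":0,"ty":-60,"tz":0,"ax":0,"ay":-0.145,"az":0,"jaw":1},{"tx":0,"ty":-60,"tz":0,"ax":0,"ay":-0.145,"az":0,"jaw":1},{"tx":0,"ty":-60,"tz":0,"ax":0,"ay":-0.146,"az":0,"jaw":1},{"tx":-40,"ty":-10,"tz":30,"ax":0,"ay":0,"az":0,"jaw":1},{"tx":-40,"ty":0,"tz":40,"ax":0,"ay":0,"az":0,"jaw":1}]' 60; python3 -m jog '[{"tx":-42,"ty":0,"tz":40,"ax":0,"ay":0,"az":0,"jaw":1},{"tx":0,"ty":0,"tz":36,"ax":0,"ay":0,"az":0,"jaw":1},{"tx":0,"ty":0,"tz":0,"ax":0,"ay":0,"az":0,"jaw":1},{"tx":0,"ty":0,"tz":0,"ax":0,"ay":0,"az":0,"jaw":1}]' 60
cat >> h.py <<'E'
def heldplate(c,W,org,F,hx,hy,dz=(10,80),thr=150):
    """white plate held roughly above mouth frame (org,F): returns rect in mouth frame"""
    im=c["color"].astype(int); m=(im.min(-1)>thr)&(np.ptp(im,axis=-1)<30)
    L=(W-org)@F; m&=(abs(L[...,0])<hx+15)&(abs(L[...,1])<hy+15)&(L[...,2]>dz[0])&(L[...,2]<dz[1]); P=L[m]
    if len(P)<40: return len(P)
    z0=np.median(P[:,2]); Q=P[abs(P[:,2]-z0)<6]
    for _ in range(8):
        co=np.linalg.lstsq(np.c_[Q[:,:2],np.ones(len(Q))],Q[:,2],rcond=None)[0]
        r=P[:,2]-P[:,:2]@co[:2]-co[2]; Q=P[abs(r)<2]
    (cx,cy),(w,h),a=cv2.minAreaRect(Q[:,:2].astype(np.float32))
    return dict(c=(round(cx,1),round(cy,1)),wh=(round(w,1),round(h,1)),ang=round(a,1),z0=round(co[2],1),slope=co[:2].round(3),N=len(Q),lo=Q.min(0).round(1),hi=Q.max(0).round(1))
E
python3 - <<'E'
from h import *
s=sense(); print(s["eef_pos"].round(1)); F=mframe(-4.3); o=np.array([645,-155,64.2]); print("tool in mouth",((s["eef_pos"]-o)@F).round(1),(F.T@rot(s)).round(3).tolist())
ims=[]
for n in ["scene","side","wrist"]:
    s=sense();c=capture(n);T=w_from_c(c,s);W=cloud(c,T); ims.append(c["color"])
    P=W[(W[...,2]>35)]
    print(n,fitmouth(P,27,50,o,dx=8,yaws=(-15,10)),heldplate(c,W,o,F,27,50))
save("above.png",np.hstack([cv2.resize(ims[1][200:340,330:470],(400,400),interpolation=2),cv2.resize(ims[2],(400,400))]))
E
```

```text
time_s: 5.25
eef_pos: [550.0, -138.3, 161.3]
ee_rot: [0.204, 0.039, 0.978, -0.006]
force: [0.2, -1.8, 0.3]
grip_width: 0.123
grip_force: 60.6
time_s: 5.75
eef_pos: [617.5, -140.8, 109.2]
ee_rot: [0.204, 0.037, 0.978, -0.005]
force: [-0.6, 0.2, -1.3]
grip_width: 0.126
grip_force: 60.5
[ 617.5 -140.8  109.2]
tool in mouth [-6.8 12.1 52.9] [[-1.0, 0.002, -0.025], [0.002, 1.0, 0.005], [0.025, 0.005, -1.0]]
scene (array([   2.75,  653.  , -153.73,   72.2 ]), np.float64(64.4), 1244) {'c': (-8.0, 10.7), 'wh': (53.9, 99.9), 'ang': 0.6, 'z0': np.float64(47.8), 'slope': array([-0.014,  0.001]), 'N': 221, 'lo': array([-34.5, -39.4,  45.6]), 'hi': array([19.4, 60.6, 50. ])}
side (array([   1.46,  652.91, -155.87,   72.16]), np.float64(153.6), 2317) {'c': (-0.6, 8.1), 'wh': (100.7, 53.4), 'ang': 83.2, 'z0': np.float64(48.5), 'slope': array([0.002, 0.004]), 'N': 283, 'lo': array([-32.9, -41. ,  46.3]), 'hi': array([21.3, 60.2, 50.4])}
wrist (array([ -10.44,  653.  , -163.  ,   72.2 ]), np.float64(2176.7), 23516) {'c': (-5.1, 11.4), 'wh': (100.2, 54.8), 'ang': 89.9, 'z0': np.float64(47.5), 'slope': array([-0.007, -0.003]), 'N': 13257, 'lo': array([-32.5, -38.7,  45.4]), 'hi': array([22.3, 61.6, 49.6])}
```

View pics/above.png

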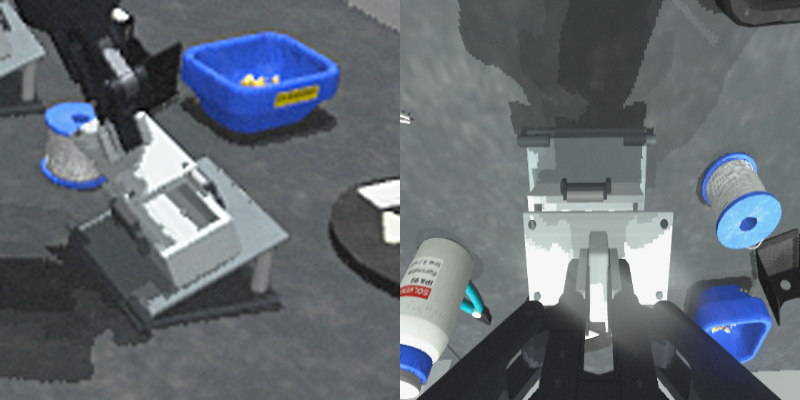

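The left half (side camera) shows the plate above the housing and offset from it. In the right half (wrist camera) the lower catch is at (585,188) and the plate is held squarely. I centre it and lower to just above the catches.

```bash
python3 -m jog '[{"tx":-6.7,"ty":-10.1,"tz":0,"ax":0,"ay":0,"az":0,"jaw":1},{"tx":0,"ty":0,"tz":15,"ax":0,"ay":0,"az":0,"jaw":1},{"tx":0,"ty":0,"tz":12,"ax":0,"ay":0,"az":0,"jaw":1},{"tx":0,"ty":0,"tz":0,"ax":0,"ay":0,"az":0,"jaw":1}]' 60
python3 - <<'E'
from h import *
F=mframe(-4.3); o=np.array([645,-155,64.2])
ims=[]
for n in ["scene","side","wrist"]:
    s=sense();c=capture(n);T=w_from_c(c,s);W=cloud(c,T); ims.append(c["color"])
    h=heldplate(c,W,o,F,27,50); print(n,h, h["N"] and ((h["lo"]+h["hi"])/2).round(1))
    if n=="wrist":
        L=(W-o)@F
        # rim pixels in the wrist view: visible rim below plate
        m=(abs(L[...,2])<2)&(abs(L[...,1])<58)&(L[...,0]<-15)&(L[...,0]>-35); print("rim pts",m.sum(),np.percentile(L[m],[2,50,98],axis=0).round(1).tolist() if m.sum() else None)
        for q in ["long_catch"]: print(place_of(q,n)[:2])
print("tool in mouth",((s["eef_pos"]-o)@F).round(1))
save("above2.png",np.hstack([cv2.resize(ims[1][220:320,345:445],(400,400),interpolation=2),cv2.resize(ims[2][120:360,140:420],(466,400))[:,:400]]))
E
```

```text
time_s: 6.4
eef_pos: [633.5, -151.5, 84.6]
ee_rot: [0.203, 0.037, 0.979, -0.004]
force: [-0.1, -0.6, -1.7]
grip_width: 0.125
grip_force: 60.5
scene {'c': (-2.1, 1.1), 'wh': (52.4, 99.4), 'ang': 0.2, 'z0': np.float64(18.2), 'slope': array([-0.025, -0.009]), 'N': 202, 'lo': array([-28.5, -48.6,  16.1]), 'hi': array([24.2, 50.8, 20.8])} [-2.2  1.1 18.5]
side {'c': (2.9, -1.0), 'wh': (101.2, 51.2), 'ang': 85.1, 'z0': np.float64(19.1), 'slope': array([-0.009,  0.002]), 'N': 280, 'lo': array([-26.1, -50.3,  17. ]), 'hi': array([25.2, 51.1, 21.2])} [-0.5  0.4 19.1]
wrist {'c': (0.0, 2.0), 'wh': (100.5, 54.8), 'ang': 89.9, 'z0': np.float64(18.5), 'slope': array([-0.009, -0.002]), 'N': 13331, 'lo': array([-27.3, -48.3,  16.5]), 'hi': array([27.5, 52.2, 20.6])} [ 0.1  2.  18.6]
rim pts 1278 [[-33.4, -47.7, -1.9], [-23.7, 4.4, -0.9], [-20.9, 49.3, 1.2]]
[]
tool in mouth [-1.   2.4 24.6]
```

View pics/above2.png

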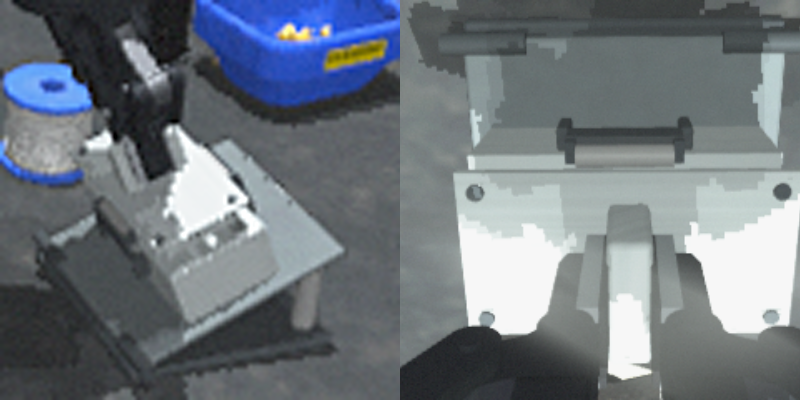

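```bash
python3 -m jog '[{"tx":-1.2,"ty":-0.9,"tz":3,"ax":0,"ay":0,"az":0,"jaw":1},{"tx":0,"ty":0,"tz":3,"ax":0,"ay":0,"az":0,"jaw":1},{"tx":0,"ty":0,"tz":2,"ax":0,"ay":0,"az":0,"jaw":1},{"tx":0,"ty":0,"tz":2,"ax":0,"ay":0,"az":0,"jaw":1}]' 80
python3 - <<'E'
from h import *
s=sense();F=mframe(-4.3);o=np.array([645,-155,64.2]);print(((s["eef_pos"]-o)@F).round(1),(s["force"]@F).round(1),s["wrist_torque"].round(2))
E
python3 -m jog '[{"tx":0,"ty":0,"tz":2,"ax":0,"ay":0,"az":0,"jaw":1},{"tx":0,"ty":0,"tz":2,"ax":0,"ay":0,"az":0,"jaw":1}]' 80
python3 - <<'E'
from h import *
s=sense();F=mframe(-4.3);o=np.array([645,-155,64.2]);print(((s["eef_pos"]-o)@F).round(1),(s["force"]@F).round(1),s["wrist_torque"].round(2))
E
```

```text
time_s: 7.1
eef_pos: [639.0, -153.2, 77.9]
ee_rot: [0.204, 0.037, 0.978, -0.005]
force: [-1.9, -0.2, 2.0]
grip_width: 0.118
grip_force: 83.6
[ 0.3  1.3 15. ] [-0.8 -0.3  2.6] [0.05 0.4  0.  ]
time_s: 7.35
eef_pos: [640.6, -153.3, 73.8]
ee_rot: [0.204, 0.037, 0.978, -0.005]
force: [0.8, -0.2, -2.4]
grip_width: 0.124
grip_force: 83.2
[-0.1  1.4 10.6] [-0.3 -0.1 -2.5] [0.06 0.25 0.04]
```

```bash
python3 -m jog '[{"tx":0,"ty":0,"tz":2,"ax":0,"ay":0,"az":0,"jaw":1},{"tx":0,"ty":0,"tz":1.5,"ax":0,"ay":0,"az":0,"jaw":1},{"tx":0,"ty":0,"tz":0,"ax":0,"ay":0,"az":0,"jaw":1}]' 80
python3 - <<'E'
from h import *
s=sense();F=mframe(-4.3);o=np.array([645,-155,64.2]);print(((s["eef_pos"]-o)@F).round(1),(s["force"]@F).round(1),s["wrist_torque"].round(2))
for n in ["scene","side","wrist"]:
    s=sense();c=capture(n);W=cloud(c,w_from_c(c,s)); print(n,heldplate(c,W,o,F,27,50,dz=(-5,30)))
E
```

```text
time_s: 7.72
eef_pos: [641.5, -153.4, 71.6]
ee_rot: [0.204, 0.037, 0.978, -0.005]
force: [-12.4, 0.7, 10.5]
grip_width: 0.118
grip_force: 85.3
[-0.2  1.4  8.2] [-6.8 -0.2 14.8] [0.29 1.   0.05]
scene {'c': (-1.0, -0.3), 'wh': (52.3, 99.7), 'ang': 0.4, 'z0': np.float64(3.1), 'slope': array([0.012, 0.003]), 'N': 197, 'lo': array([-27.5, -50. ,   0.9]), 'hi': array([25.4, 49.6,  5. ])}
side {'c': (1.3, -0.2), 'wh': (102.8, 53.0), 'ang': 89.6, 'z0': np.float64(3.2), 'slope': array([-0.   ,  0.001]), 'N': 281, 'lo': array([-25.5, -51.5,   1.2]), 'hi': array([27.7, 51.3,  5.1])}
wrist {'c': (0.8, 1.0), 'wh': (54.9, 100.3), 'ang': 0.2, 'z0': np.float64(2.1), 'slope': array([-0.002,  0.003]), 'N': 12873, 'lo': array([-26.7, -49.1,   0.1]), 'hi': array([28.4, 51.2,  4.2])}
```

```bash
python3 -m jog '[{"tx":0,"ty":0,"tz":-1,"ax":0,"ay":0,"az":0,"jaw":0.4},{"tx":0,"ty":0,"tz":0,"ax":0,"ay":0,"az":0,"jaw":0.4},{"tx":0,"ty":0,"tz":-30,"ax":0,"ay":0,"az":0,"jaw":0.4},{"tx":0,"ty":0,"tz":-50,"ax":0,"ay":0,"az":0,"jaw":0.4},{"tx":0,"ty":0,"tz":-50,"ax":0,"ay":0,"az":0,"jaw":0.4}]' 80
python3 - <<'E'
from h import *
F=mframe(-4.3);o=np.array([645,-155,64.2])
for n in ["scene","side","wrist"]:
    s=sense();c=capture(n);W=cloud(c,w_from_c(c,s)); print(n,heldplate(c,W,o,F,27,50,dz=(-5,30)))
    if n=="wrist": save("home1.png",c["color"])
    if n=="side":
        P=W[W[...,2]>35]; print(fitmouth(P,36,36,np.array([640,178,64.]),dx=30))
    if n=="scene":
        P=W[W[...,2]>35]; print(fitmouth(P,36,36,np.array([640,178,64.]),dx=30))
print(sense()["eef_pos"].round(1),sense()["grip_width"],sense()["joints"].round(2), plate(c:=capture("scene"),cloud(c,w_from_c(c)),(424,-222)))
E
```

```text
time_s: 8.5
eef_pos: [589.1, -150.0, 192.0]
ee_rot: [0.204, 0.037, 0.978, -0.005]
force: [0.1, -0.4, 0.3]
grip_width: 0.298
grip_force: 0.0
scene {'c': (2.9, 0.8), 'wh': (63.6, 100.7), 'ang': 0.5, 'z0': np.float64(3.0), 'slope': array([-0.003, -0.007]), 'N': 453, 'lo': array([-28.7, -49.8,   0.8]), 'hi': array([34.7, 51.4,  5.3])}
(array([ -8.87, 625.36, 169.17,  63.94]), np.float64(-28.7), 770)
side {'c': (0.7, -0.4), 'wh': (101.4, 54.2), 'ang': 89.5, 'z0': np.float64(3.2), 'slope': array([0.   , 0.002]), 'N': 533, 'lo': array([-26.9, -51.1,   1.1]), 'hi': array([27.4, 50.3,  5.2])}
(array([ -9.6 , 626.92, 168.21,  64.79]), np.float64(-33.6), 974)
wrist {'c': (1.6, 0.9), 'wh': (68.2, 100.2), 'ang': 0.7, 'z0': np.float64(2.1), 'slope': array([0.   , 0.003]), 'N': 5949, 'lo': array([-32.6, -49.1,   0. ]), 'hi': array([35.8, 51. ,  4.1])}
[ 590.1 -150.6  193.6] 0.2994813563328242 [-0.52  0.33  1.63  0.24  0.81 -2.15] {'c': (423.2, -221.3, 14.5), 'wh': (73.8, 71.3), 'ang': 11.9, 'n': array([ 0.005, -0.002,  1.   ]), 'N': 665, 'rib': array([ 422. , -221.8,   40.4])}
```

View pics/home1.png

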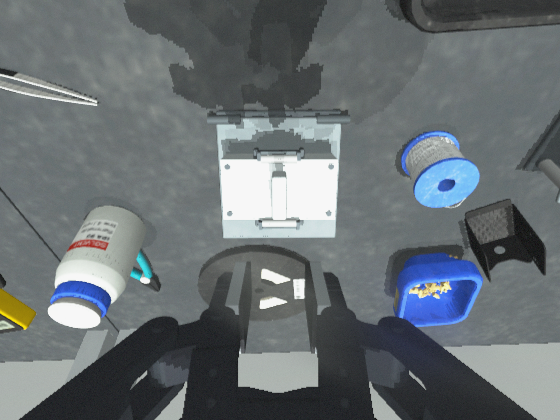

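The wrist view shows the long cover flush, with a roller over each long edge at (280,155) and (280,224). Next is the square cover.

```bash
python3 -m jog '[{"tx":0,"ty":-28,"tz":-10,"ax":0,"ay":0.145,"az":0,"jaw":0.06},{"tx":0,"ty":-28,"tz":0,"ax":0,"ay":0.145,"az":0,"jaw":0.06},{"tx":0,"ty":-28,"tz":0,"ax":0,"ay":0.146,"az":0,"jaw":0.06},{"tx":54,"ty":0,"tz":15,"ax":0,"ay":0,"az":0,"jaw":0.06},{"tx":54,"ty":0,"tz":20,"ax":0,"ay":0,"az":0,"jaw":0.06}]' ; python3 -m jog '[{"tx":54,"ty":0,"tz":20,"ax":0,"ay":0,"az":0,"jaw":0.06},{"tx":0,"ty":0,"tz":0,"ax":0,"ay":0,"az":0,"jaw":0.06},{"tx":0,"ty":0,"tz":0,"ax":0,"ay":0,"az":0,"jaw":0.06}]'
python3 - <<'E'
from h import *
s=sense(); c=capture("wrist"); W=cloud(c,w_from_c(c,s)); save("w2.png",c["color"])
print(s["eef_pos"],rot(s).round(3).tolist(),s["grip_width"],s["joints"].round(2)); print(plate(c,W,(423.5,-221.5)))
m=(abs(W[...,2]-40.5)<2)&(np.hypot(W[...,0]-423,W[...,1]+222)<30); Q=W[m][:,:2]; print(m.sum(),cv2.minAreaRect(Q.astype(np.float32)))
# square mouth now visible?
o=np.array([626.,168.7,64.3])
Ps=[]
for n in ["scene","side"]:
    c=capture(n);W=cloud(c,w_from_c(c)); P=W[W[...,2]>35]; Ps.append(P); print(n,fitmouth(P,36,36,o,dx=15,yaws=(-30,15)))
print(fitmouth(np.vstack(Ps),36,36,o,dx=15,yaws=(-30,15)))
E
```

```text
time_s: 9.32
eef_pos: [470.0, -225.4, 164.1]
ee_rot: [-0.014, 0.037, 0.999, 0.004]
force: [-1.0, -0.6, -0.1]
grip_width: 0.47
grip_force: 0.0
time_s: 9.7
eef_pos: [417.2, -221.5, 148.4]
ee_rot: [-0.012, 0.037, 0.999, 0.003]
force: [-0.2, 0.1, 0.8]
grip_width: 0.469
grip_force: 0.0
[ 417.19042264 -221.5326303   148.38429643] [[-0.997, 0.075, -0.024], [0.075, 0.997, 0.008], [0.025, 0.006, -1.0]] 0.46914043608616585 [-0.73  0.3   1.75 -0.01  1.12 -2.22]
{'c': (426.0, -220.9, 14.4), 'wh': (72.3, 71.8), 'ang': 12.5, 'n': array([ 0., -0.,  1.]), 'N': 5609, 'rib': array([ 425.1, -221.2,   40.3])}
622 ((425.3254089355469, -221.06875610351562), (35.953338623046875, 11.90353775024414), 12.326047897338867)
scene (array([-10.15, 625.51, 169.53,  63.77]), np.float64(-23.6), 582)
side (array([ -9.46, 626.43, 169.18,  64.66]), np.float64(-11.5), 517)
(array([-10.15, 625.63, 169.51,  63.82]), np.float64(-34.3), 1099)
```

View pics/w2.png

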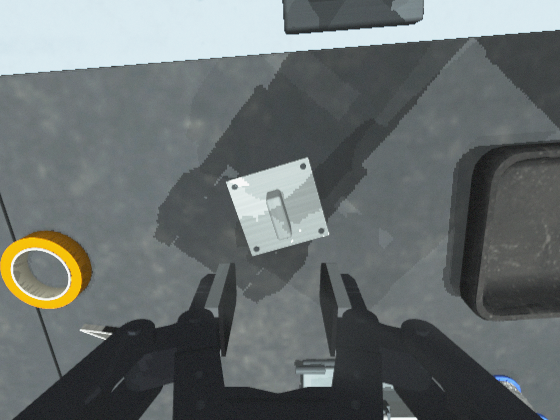

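The wrist view shows the square cover at (278,205), with its rib along 12° in the world frame, and nothing else near it. I grasp it.

```bash
python3 -m jog '[{"tx":-7.7,"ty":1,"tz":0,"ax":0,"ay":-0.024,"az":-0.146,"jaw":0.06},{"tx":0,"ty":0,"tz":40,"ax":0,"ay":0,"az":-0.146,"jaw":0.06},{"tx":0,"ty":0,"tz":46,"ax":0,"ay":0,"az":0,"jaw":0.06},{"tx":0,"ty":0,"tz":45,"ax":0,"ay":0,"az":0,"jaw":0.06},{"tx":0,"ty":0,"tz":0,"ax":0,"ay":0,"az":0,"jaw":0.06}]' ; python3 -c "
from h import *
s=sense();print(s['eef_pos'],rot(s).round(3).tolist())"; python3 -m jog '[{"tx":0,"ty":0,"tz":0,"ax":0,"ay":0,"az":0,"jaw":1},{"tx":0,"ty":0,"tz":0,"ax":0,"ay":0,"az":0,"jaw":1},{"tx":0,"ty":0,"tz":0,"ax":0,"ay":0,"az":0,"jaw":1},{"tx":0,"ty":0,"tz":0,"ax":0,"ay":0,"az":0,"jaw":1}]' 80
```

```text
time_s: 10.48
eef_pos: [424.9, -220.0, 16.2]
ee_rot: [-0.0, -0.109, 0.994, 0.004]
force: [0.9, 0.4, 0.3]
grip_width: 0.47
grip_force: 0.0
[ 424.90191798 -219.95768999   16.15099182] [[-0.976, -0.216, -0.001], [-0.216, 0.976, 0.008], [-0.001, 0.008, -1.0]]
time_s: 10.98
eef_pos: [424.7, -219.9, 18.0]
ee_rot: [0.001, -0.108, 0.994, 0.003]
force: [2.2, 2.1, 4.9]
grip_width: 0.12
grip_force: 78.5
```

```bash
python3 -m jog '[{"tx":0,"ty":0,"tz":-50,"ax":0,"ay":0,"az":0,"jaw":1},{"tx":0,"ty":0,"tz":-58,"ax":0,"ay":0,"az":0,"jaw":1},{"tx":0,"ty":0,"tz":-58,"ax":0,"ay":0,"az":0,"jaw":1},{"tx":0,"ty":0,"tz":0,"ax":0,"ay":0,"az":0.185,"jaw":1},{"tx":0,"ty":0,"tz":0,"ax":0,"ay":0,"az":0.185,"jaw":1}]' 80; python3 -m jog '[{"tx":0,"ty":40,"tz":0,"ax":0,"ay":0,"az":0.019,"jaw":1},{"tx":0,"ty":52,"tz":0,"ax":0,"ay":0,"az":0,"jaw":1},{"tx":0,"ty":52,"tz":0,"ax":0,"ay":-0.145,"az":0,"jaw":1},{"tx":0,"ty":52,"tz":0,"ax":0,"ay":-0.145,"az":0,"jaw":1},{"tx":0,"ty":52,"tz":0,"ax":0,"ay":-0.146,"az":0,"jaw":1}]' 80;  python3 -m jog '[{"tx":0,"ty":52,"tz":0,"ax":0,"ay":0,"az":0,"jaw":1},{"tx":0,"ty":52,"tz":0,"ax":0,"ay":0,"az":0,"jaw":1},{"tx":0,"ty":52,"tz":0,"ax":0,"ay":0,"az":0,"jaw":1},{"tx":0,"ty":0,"tz":0,"ax":0,"ay":0,"az":0,"jaw":1}]' 80
python3 - <<'E'
from h import *
s=sense();F=mframe(-9.9);o=np.array([625.7,169.5,64.]);print(((s["eef_pos"]-o)@F).round(1),(F.T@rot(s)).round(3).tolist(),s["joints"].round(2))
E
```

```text
time_s: 11.6
eef_pos: [424.1, -221.0, 183.8]
ee_rot: [-0.001, 0.079, 0.997, 0.004]
force: [0.2, -0.1, -1.2]
grip_width: 0.118
grip_force: 78.5
time_s: 12.22
eef_pos: [465.7, 24.9, 185.5]
ee_rot: [0.217, 0.085, 0.972, -0.015]
force: [1.0, -0.3, -1.4]
grip_width: 0.123
grip_force: 78.5
time_s: 12.72
eef_pos: [492.2, 180.0, 185.9]
ee_rot: [0.214, 0.082, 0.973, -0.015]
force: [0.3, -0.6, -2.3]
grip_width: 0.124
grip_force: 78.7
[-69.3 -12.6 166.8] [[-1.0, -0.002, -0.003], [-0.002, 1.0, 0.009], [0.003, 0.009, -1.0]] [ 0.2   0.19  1.86 -0.22  0.7  -1.06]
```

```bash
python3 -m jog '[{"tx":-35,"ty":12.6,"tz":35,"ax":0,"ay":0,"az":0,"jaw":1},{"tx":-34,"ty":0,"tz":40,"ax":0,"ay":0,"az":0,"jaw":1},{"tx":0,"ty":0,"tz":36,"ax":0,"ay":0,"az":0,"jaw":1},{"tx":0,"ty":0,"tz":0,"ax":0,"ay":0,"az":0,"jaw":1},{"tx":0,"ty":0,"tz":0,"ax":0,"ay":0,"az":0,"jaw":1}]' 80
python3 - <<'E'
from h import *
s=sense();F=mframe(-9.9);o=np.array([625.7,169.2,64.1]);print("tool",((s["eef_pos"]-o)@F).round(1),(F.T@rot(s)).round(3).tolist())
ims=[]
for n in ["scene","side","wrist"]:
    s=sense();c=capture(n);T=w_from_c(c,s);W=cloud(c,T); ims.append(c["color"])
    h=heldplate(c,W,o,F,36,36); print(n,h); 
    if type(h) is dict: print(((h["lo"]+h["hi"])/2).round(1))
save("sq.png",np.hstack([cv2.resize(ims[1][150:250,265:365],(400,400),interpolation=2),cv2.resize(ims[2][60:340,140:420],(400,400))]))
E
```

```text
time_s: 13.35
eef_pos: [602.3, 171.1, 116.0]
ee_rot: [0.215, 0.085, 0.973, -0.015]
force: [-0.1, 0.4, -0.3]
grip_width: 0.114
grip_force: 78.7
tool [ 0.8 -2.2 56.9] [[-1.0, 0.003, -0.002], [0.003, 1.0, 0.007], [0.002, 0.007, -1.0]]
scene {'c': (0.6, -3.6), 'wh': (73.3, 71.4), 'ang': 88.8, 'z0': np.float64(53.9), 'slope': array([0.016, 0.002]), 'N': 126, 'lo': array([-35.8, -40.2,  52. ]), 'hi': array([35.8, 33.3, 55.9])}
[ 0.  -3.5 54. ]
side {'c': (17.8, -14.9), 'wh': (85.9, 60.7), 'ang': 41.6, 'z0': np.float64(54.6), 'slope': array([-0.009, -0.008]), 'N': 134, 'lo': array([-33.7, -46.1,  52.5]), 'hi': array([37.8, 35.6, 56.5])}
[ 2.  -5.2 54.5]
wrist {'c': (-2.5, -1.9), 'wh': (63.9, 72.3), 'ang': 0.0, 'z0': np.float64(53.8), 'slope': array([-0.002,  0.006]), 'N': 10945, 'lo': array([-34.5, -38. ,  51.6]), 'hi': array([29.4, 34.2, 55.9])}
[-2.6 -1.9 53.8]
```

View pics/sq.png

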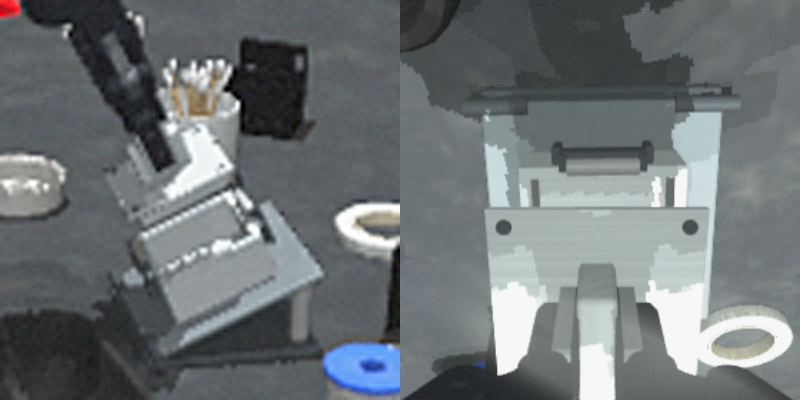

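The left half shows the square plate above its housing. In the right half (wrist) the lower roller is centred at column 604 and the plate at 597, so I need about +3 mm in ty.

```bash
python3 -m jog '[{"tx":0,"ty":3,"tz":0,"ax":0,"ay":0,"az":0,"jaw":1},{"tx":0,"ty":0,"tz":17,"ax":0,"ay":0,"az":0,"jaw":1},{"tx":0,"ty":0,"tz":17,"ax":0,"ay":0,"az":0,"jaw":1},{"tx":0,"ty":0,"tz":0,"ax":0,"ay":0,"az":0,"jaw":1}]' 80
python3 - <<'E'
from h import *
s=sense();F=mframe(-9.9);o=np.array([625.7,169.2,64.1]);print("tool",((s["eef_pos"]-o)@F).round(1),(F.T@rot(s)).round(3).tolist())
ims=[]
for n in ["scene","side","wrist"]:
    s=sense();c=capture(n);T=w_from_c(c,s);W=cloud(c,T); ims.append(c["color"])
    h=heldplate(c,W,o,F,36,36,dz=(10,50)); print(n,h); 
    if type(h) is dict: print(((h["lo"]+h["hi"])/2).round(1))
save("sq2.png",np.hstack([cv2.resize(ims[1][150:250,265:365],(400,400),interpolation=2),cv2.resize(ims[2][100:300,178:378],(400,400))]))
E
```

```text
time_s: 14.0
eef_pos: [616.8, 171.7, 81.7]
ee_rot: [0.213, 0.085, 0.973, -0.015]
force: [-0.9, -0.6, -1.0]
grip_width: 0.119
grip_force: 78.7
tool [-0.9  1.  19.9] [[-1.0, 0.002, -0.006], [0.002, 1.0, 0.006], [0.006, 0.006, -1.0]]
scene {'c': (-1.5, -0.1), 'wh': (70.5, 73.6), 'ang': 0.2, 'z0': np.float64(16.8), 'slope': array([-0.014, -0.021]), 'N': 109, 'lo': array([-36.8, -37. ,  14.8]), 'hi': array([33.8, 36.6, 19. ])}
[-1.5 -0.2 16.9]
side {'c': (2.1, -1.1), 'wh': (68.5, 75.5), 'ang': 0.1, 'z0': np.float64(17.9), 'slope': array([ 0.002, -0.   ]), 'N': 140, 'lo': array([-32.1, -38.9,  15.9]), 'hi': array([36.4, 36.7, 19.8])}
[ 2.1 -1.1 17.8]
wrist {'c': (-3.3, 1.0), 'wh': (72.3, 64.3), 'ang': 89.9, 'z0': np.float64(17.8), 'slope': array([-0.005,  0.005]), 'N': 11033, 'lo': array([-35.4, -35.1,  15.8]), 'hi': array([29. , 37.1, 19.8])}
[-3.2  1.  17.8]
```

View pics/sq2.png

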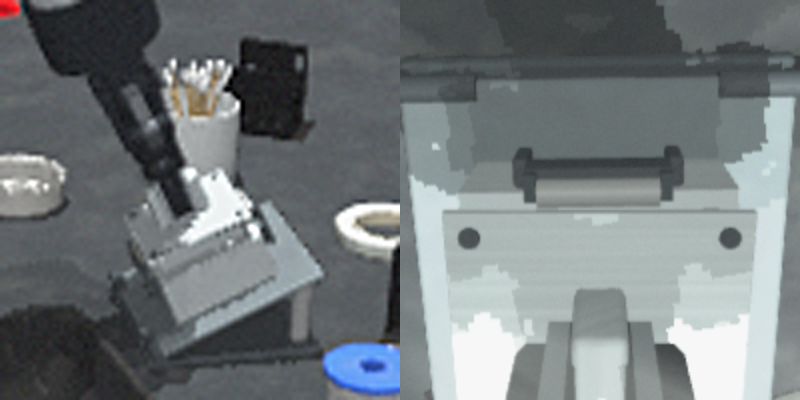

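Roller and plate are now both centred at column 599. I press in.

```bash
python3 -m jog '[{"tx":-1,"ty":0,"tz":3,"ax":0,"ay":0,"az":0,"jaw":1},{"tx":0,"ty":0,"tz":3,"ax":0,"ay":0,"az":0,"jaw":1},{"tx":0,"ty":0,"tz":2,"ax":0,"ay":0,"az":0,"jaw":1},{"tx":0,"ty":0,"tz":2,"ax":0,"ay":0,"az":0,"jaw":1}]' 80; python3 -m jog '[{"tx":0,"ty":0,"tz":2,"ax":0,"ay":0,"az":0,"jaw":1},{"tx":0,"ty":0,"tz":2,"ax":0,"ay":0,"az":0,"jaw":1}]' 80
python3 - <<'E'
from h import *
F=mframe(-9.9);o=np.array([625.7,169.2,64.1]);s=sense();print("tool",((s["eef_pos"]-o)@F).round(1),(s["force"]@F).round(1),s["wrist_torque"].round(2))
for n in ["scene","side","wrist"]:
    s=sense();c=capture(n);W=cloud(c,w_from_c(c,s)); print(n,heldplate(c,W,o,F,36,36,dz=(-5,40)))
E
```

```text
time_s: 14.65
eef_pos: [622.2, 171.4, 75.5]
ee_rot: [0.215, 0.085, 0.973, -0.015]
force: [-2.3, 0.4, 0.2]
grip_width: 0.122
grip_force: 79.3
time_s: 14.9
eef_pos: [623.9, 171.1, 71.4]
ee_rot: [0.215, 0.085, 0.973, -0.015]
force: [-0.5, 0.6, -3.5]
grip_width: 0.122
grip_force: 78.7
tool [1.1 1.5 7.5] [-2.1  0.5 -3. ] [0.19 0.42 0.08]
scene {'c': (3.5, -0.4), 'wh': (74.6, 72.3), 'ang': 0.7, 'z0': np.float64(4.6), 'slope': array([-0.013, -0.001]), 'N': 117, 'lo': array([-34.2, -36.8,   2.8]), 'hi': array([40.6, 35.5,  6.5])}
side {'c': (10.5, -3.7), 'wh': (57.5, 74.2), 'ang': 2.7, 'z0': np.float64(4.4), 'slope': array([ 0.006, -0.013]), 'N': 126, 'lo': array([-20. , -39.9,   2.7]), 'hi': array([38.3, 34.6,  6.8])}
wrist {'c': (6.3, 1.2), 'wh': (72.2, 81.4), 'ang': 89.9, 'z0': np.float64(3.6), 'slope': array([-0.005,  0.005]), 'N': 10863, 'lo': array([-34.5, -34.9,   1.6]), 'hi': array([47. , 37.3,  5.8])}
```

```bash
python3 -m jog '[{"tx":0,"ty":0,"tz":2,"ax":0,"ay":0,"az":0,"jaw":1},{"tx":0,"ty":0,"tz":2,"ax":0,"ay":0,"az":0,"jaw":1},{"tx":0,"ty":0,"tz":0,"ax":0,"ay":0,"az":0,"jaw":1}]' 80
python3 - <<'E'
from h import *
F=mframe(-9.9);o=np.array([625.7,169.2,64.1]);s=sense();print("tool",((s["eef_pos"]-o)@F).round(1),(s["force"]@F).round(1),s["wrist_torque"].round(2))
E
```

```text
time_s: 15.42
eef_pos: [624.7, 170.9, 69.6]
ee_rot: [0.214, 0.085, 0.973, -0.015]
force: [-20.0, -1.3, 16.8]
grip_width: 0.119
grip_force: 82.3
tool [1.1 1.5 5.5] [-10.5  -4.7  23.5] [-0.35  1.63 -0.3 ]
```

```bash
python3 -m jog '[{"tx":0,"ty":0,"tz":-1.5,"ax":0,"ay":0,"az":0,"jaw":0.4},{"tx":0,"ty":0,"tz":0,"ax":0,"ay":0,"az":0,"jaw":0.4},{"tx":0,"ty":0,"tz":-30,"ax":0,"ay":0,"az":0,"jaw":0.4},{"tx":0,"ty":0,"tz":-50,"ax":0,"ay":0,"az":0,"jaw":0.4},{"tx":0,"ty":0,"tz":-50,"ax":0,"ay":0,"az":0,"jaw":0.4}]' 80
python3 - <<'E'
from h import *
ims=[]
for n in ["side","wrist"]:
    s=sense();c=capture(n);W=cloud(c,w_from_c(c,s)); ims.append(c["color"])
    print(n,"sq",heldplate(c,W,np.array([625.7,169.2,64.1]),mframe(-9.9),36,36,dz=(-5,15)))
    if n=="side": print(n,"long",heldplate(c,W,np.array([645,-155,64.2]),mframe(-4.3),27,50,dz=(-5,30)), plate(c,W,(441,219)))
save("final.png",np.hstack([cv2.resize(ims[0][170:310,280:420],(400,400),interpolation=2),cv2.resize(ims[1][90:290,180:380],(400,400),interpolation=2)]))
E
```

```text
time_s: 16.05
eef_pos: [570.5, 179.3, 188.7]
ee_rot: [0.215, 0.085, 0.973, -0.015]
force: [0.3, -0.8, -0.1]
grip_width: 0.299
grip_force: 0.0
side sq {'c': (1.3, -2.1), 'wh': (71.4, 76.6), 'ang': 1.5, 'z0': np.float64(3.1), 'slope': array([ 0.004, -0.005]), 'N': 227, 'lo': array([-33.9, -41. ,   1.2]), 'hi': array([37.7, 36.3,  5.1])}
side long {'c': (0.2, 0.1), 'wh': (54.6, 103.3), 'ang': 0.6, 'z0': np.float64(3.0), 'slope': array([ 0.007, -0.002]), 'N': 515, 'lo': array([-26.7, -51.7,   0.9]), 'hi': array([28.1, 52. ,  5.2])} {'c': (441.9, 234.2, 15.3), 'wh': (73.9, 73.9), 'ang': 8.1, 'n': array([0.001, 0.012, 1.   ]), 'N': 144, 'rib': array([440.2, 216.5,  40.2])}
wrist sq {'c': (4.7, 1.2), 'wh': (72.1, 77.7), 'ang': 89.9, 'z0': np.float64(2.0), 'slope': array([0.   , 0.006]), 'N': 5495, 'lo': array([-34.1, -34.8,  -0.2]), 'hi': array([43.6, 37.2,  4.1])}
```

View pics/final.png

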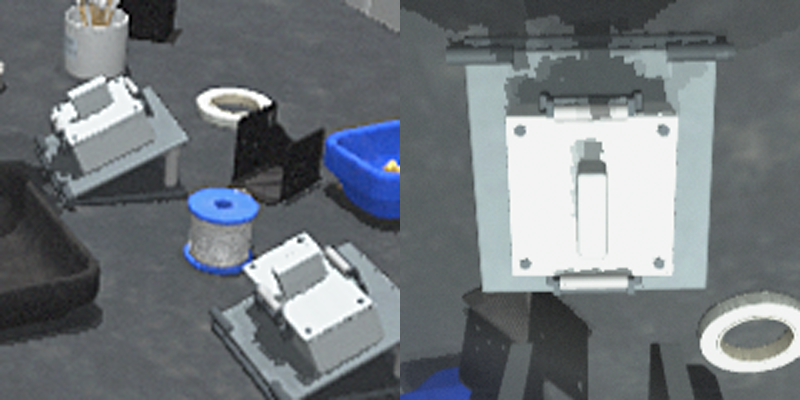

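Both covers are flush at rim height. On the square cover the rollers overlap the edges at (590,105) and (595,284), and the spool is still standing where it was. I hand in the job.

```bash
python3 -c "
from rig import finish_job
print(finish_job())"
```

```text
the job is handed in; nothing more can be done
None
```

The long and square covers are both pressed fully home under their spring roller catches, the spare cover, spool and dish were not touched, and the job was handed in at about 16 s on the robot's clock.

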